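# Clear down the cap moulding station

### The arm

A 7-joint arm with a two-finger parallel gripper is mounted at the origin on the work surface. World frame = base frame: x ahead of the robot, y to its left, z up, the work surface at z = 0. Lengths are in m, angles in rad, forces in N, time in s.
With the tool pointing down it reaches from about 0.4 to 0.85 m from the base axis. Payload 10.4 kg.
Tool frame: the origin (TCP) lies at the very end of the fingers, on their centre line; the grasp point (between the pads) lies 19 mm behind it; z points along the fingers, y is the line along which they close (so a half turn about z gives the same grasp; the last joint's range is limited). The gripper opens to 87 mm and grips with 3 to 60 N. Pads are 19 mm wide; open, the fingers measure 117 mm over their backs; the gripper's body (75 mm by 190 mm) begins 51 mm behind the grasp point.
Start: joints at [1.262, 0.332, -0.065, 1.46, 0.022, 1.35, -0.088], TCP at [0.176, -0.6, 0.223] pointing down, gripper open.
Joint ranges: [-2.6, 2.6], [-0.5, 2.12], [-1.47, 1.34], [0.16, 2.42], [-1.27, 4.41], [0.06, 2.06], [-2.6, 2.6]. Speed limits (rad/s): [2.22, 2.22, 2.79, 2.79, 3.14, 3.14, 3.14].

### API

Orientations are given as a unit quaternion [x, y, z, w].
In Python, from bench import read_state, cams, workorder gives the robot as it stands.
- The arm moves only by the shell command python3 -m crank 'ROWS' [FORCE]. ROWS is text: rows parted by semicolons, each of 5 numbers parted by spaces: the shift along the tool's x, y, z scaled (see below), then the turn about the tool's z scaled (see below), then the opening, from -1 (shut) to 1 (fully open). In form: dx dy dz yaw jaw; .... A call has 1 to 10 rows; each row shifts and turns the commanded pose from where the row before left it, along the tool's axes as they then stand; what a row does not reach is not made up. The controller multiplies each number of a shift by 200 mm and each number of a turn by 90 degrees. A row lasts 1/10 s, in which the tool goes at most 50 mm and 8.59 degrees, less where a joint would pass 70% of its speed; a pose out of reach is approached as far as the arm can. A call with a number of a shift or a turn outside -1 to 1 is refused whole. A call with a gripper value outside its range is refused whole. The fingers move at their own pace and stop on an object; FORCE is the grip in N (left out, the last holds). Time passes only in rows, so rows that do not move let the fingers close. It gives the time, the measured TCP pose, the force, the opening and the grip force at its end, in the units of the state.
- read_state(): the state, without advancing time (a new reading comes with each control period).
- cams.camera(name): name is "scene" or "top" or "wrist"; returns a dict with "img" (420x560x3 uint8, blue, green, red), "K" (3x3 intrinsics, pixels), "xyz" and "attitude" of the camera in the world; the wrist camera has in their place "mount" (4x4, takes a point from camera to tool coordinates, whose origin is the TCP and whose axes are the flange's). Camera axes: x right, y down, z forward; pixel columns grow to the right and rows downward; lengths in m; the calibration is good to about 2 mm. A picture is of the moment at which its call begins: read the wrist's pose just before it. There is no depth.
- workorder.close_job(): hands the job in; it is judged then, once.
The state is a dict: "time": time; "joint_positions": joint angles; "joint_vel": joint speeds; "joint_torque": joint torques, N m; "ee_pos": TCP position; "eef_rot": TCP orientation; "ft_force": force on the tool from outside, world axes, zero at the start; "torque": the same for the moment, N m; "width": finger opening in m; "grip_force": force on a finger pad.
Only numpy, scipy, OpenCV 4.12 (cv2) and the standard library are available. Lean on these libraries where they do the work, as an engineer would, in place of code of your own. Each camera call takes 0.05 s, during which the arm holds its last target. There are 200 camera calls.

### The job

First lift every green cap out of the mould and stand it upright in the blue tray. Then, with the brush and never with the gripper itself, sweep all the orange scrap along the white apron into the steel catch tray at its end. Finish by standing the brush back on its black pad and setting the white cover down over the empty mould so that it sits fully seated and level; leave the other things on the bench where they are.

Things in the scene. Friction and masses are not known exactly. Their poses are not given: they have to be found in the camera images.
- station: Fixed grey moulding station; origin at table level. Along its y (220 mm) run two strips: at the robot's side (-x) the white apron in a channel, behind it (+x) the aluminium mould block, x 22 to 92, y -110 to 110, top at z 60 mm. The mould has three round blind cavities 48 mm wide, 16 mm deep, at x 57, y -68, 0, 68. The catch tray is fixed at the +y end.
- mould_top (a point): Centre of the mould block's top face (station x 57, y 0, z 60 mm), axes as the station's. The top face is 70 mm (x) by 220 mm (y); the cover's skirt goes round it.
- apron_mid (a point): Middle of the apron's flat top (station x -35, y 0, z 30 mm), axes as the station's. Channel 114 mm wide in x: mould at the back, 16 mm high steel fence in front (station x -100 to -92) and at the -y end (y -110 to -102). Open at the +y end (y 110), where it drops straight into the catch tray. Scrap starts at y above -40.
- catch_mid (a point): Centre of the floor of the steel catch tray fixed to the station's +y end (station x -39, y 162, z 4 mm), axes as the station's; inside 114 mm (x) by 101 mm (y), outer walls 42 to 46 mm above its floor, apron edge 26 mm above it.
- pad: Fixed black rubber parking pad for the brush, 130 (x) by 70 (y) by 4 mm thick; origin at its centre, at table level.
- brush: Upright-handled bench brush, loose, standing on the pad on its bristles. Stiff rigid white bristle block 104 (x) by 40 (y) by 30 mm, blue back 104 by 44 mm from z 30 to 44, blue upright handle 36 (x) by 20 (y) mm from z 44 to 100 mm, central. Mass 220 g. Its origin is the centre of its underside.
- cover: Loose white cover, right way up on the table at one side: plate 86 (x) by 236 (y) mm, 16 mm high outside (4 mm plate over a 12 mm skirt, 78 by 228 mm inside), black upright grip bar in the middle 44 (x) by 16 (y) mm, z 16 to 52 mm. 210 to 420 g. Origin at the centre of the skirt's lower edge, so 12 mm below the mould's top when seated.
- tote: Fixed blue open tray for the caps, on the other side from the cover, 98 (x) by 230 (y) by 26 mm high, walls and floor 3 mm. It holds three caps side by side along y (at -68, 0, 68 mm). Origin at the centre of its underside.
- cap0: Green moulded cap, 50 g, in one of the mould's cavities at the start (may be absent). Round body 46 mm across, z 0 to 16 mm; flange 52 mm across, z 16 to 21 mm; upright grip rib 36 (x) by 12 (y) mm, z 21 to 49 mm. In the cavity its underside is 16 mm below the mould's top. Its origin is the centre of its underside.
- cap1: Green moulded cap, 50 g, in one of the mould's cavities at the start (may be absent). Round body 46 mm across, z 0 to 16 mm; flange 52 mm across, z 16 to 21 mm; upright grip rib 36 (x) by 12 (y) mm, z 21 to 49 mm. In the cavity its underside is 16 mm below the mould's top. Its origin is the centre of its underside.
- cap2: Green moulded cap, 50 g, in one of the mould's cavities at the start (may be absent). Round body 46 mm across, z 0 to 16 mm; flange 52 mm across, z 16 to 21 mm; upright grip rib 36 (x) by 12 (y) mm, z 21 to 49 mm. In the cavity its underside is 16 mm below the mould's top. Its origin is the centre of its underside.
- scrap0: Orange chunk of moulding scrap on the apron (may be absent), block 22 x 18 x 16 mm, 15 g. Its origin is the centre of its underside.
- scrap1: Orange chunk of moulding scrap on the apron (may be absent), round stub 20 across x 16 mm, 15 g. Its origin is the centre of its underside.
- scrap2: Orange chunk of moulding scrap on the apron (may be absent), cube of 18 mm, 15 g. Its origin is the centre of its underside.
- scrap3: Orange chunk of moulding scrap on the apron (may be absent), block 22 x 18 x 16 mm, 15 g. Its origin is the centre of its underside.
- scrap4: Orange chunk of moulding scrap on the apron (may be absent), round stub 20 across x 16 mm, 15 g. Its origin is the centre of its underside.
- scrap5: Orange chunk of moulding scrap on the apron (may be absent), cube of 18 mm, 15 g. Its origin is the centre of its underside.
- tape: Roll of pale tape, 80 mm across, 24 mm high; a bystander, to be left where it is.
- driver: Red screwdriver, 160 mm long, lying down; a bystander, to be left where it is.
- spray: White spray bottle with a black head, 64 mm across, 187 mm high; a bystander, to be left where it is.
- jar: Jar, 60 mm across, 90 mm high; a bystander, to be left where it is.
- tape2: Brown tape roll, 90 mm across, 48 mm high; a bystander, to be left where it is.
- can: Can, 56 mm across, 100 mm high; a bystander, to be left where it is.
Mind the look-alikes: they are no part of the job. What is shaped like the cap1 but yellow is not meant.

How it is judged:
On the way, in this order (a step that is already met when the one before it is completed fails the run):
1. every cap present stands upright in the blue tray (x of cap0 in the frame of tote between -0.049 and 0.049 m and y of cap0 in the frame of tote between -0.115 and 0.115 m and z of cap0 in the frame of tote between -0.003 and 0.01 m and angle between each of cap0, cap1, cap2's own z axis and vertical below 0.2 rad and x of cap1 in the frame of tote between -0.049 and 0.049 m and y of cap1 in the frame of tote between -0.115 and 0.115 m and z of cap1 in the frame of tote between -0.003 and 0.01 m and x of cap2 in the frame of tote between -0.049 and 0.049 m and y of cap2 in the frame of tote between -0.115 and 0.115 m and z of cap2 in the frame of tote between -0.003 and 0.01 m), for 0.2 s.
2. every scrap piece present lies in the catch tray (x of scrap0 in the frame of catch_mid between -0.062 and 0.062 m and y of scrap0 in the frame of catch_mid between -0.054 and 0.053 m and z of scrap0 in the frame of catch_mid between -0.004 and 0.036 m and x of scrap1 in the frame of catch_mid between -0.062 and 0.062 m and y of scrap1 in the frame of catch_mid between -0.054 and 0.053 m and z of scrap1 in the frame of catch_mid between -0.004 and 0.036 m and x of scrap2 in the frame of catch_mid between -0.062 and 0.062 m and y of scrap2 in the frame of catch_mid between -0.054 and 0.053 m and z of scrap2 in the frame of catch_mid between -0.004 and 0.036 m and x of scrap3 in the frame of catch_mid between -0.062 and 0.062 m and y of scrap3 in the frame of catch_mid between -0.054 and 0.053 m and z of scrap3 in the frame of catch_mid between -0.004 and 0.036 m and x of scrap4 in the frame of catch_mid between -0.062 and 0.062 m and y of scrap4 in the frame of catch_mid between -0.054 and 0.053 m and z of scrap4 in the frame of catch_mid between -0.004 and 0.036 m and x of scrap5 in the frame of catch_mid between -0.062 and 0.062 m and y of scrap5 in the frame of catch_mid between -0.054 and 0.053 m and z of scrap5 in the frame of catch_mid between -0.004 and 0.036 m), for 0.2 s.
3. the brush stands on its pad and the cover is seated level on the mould (x of brush in the frame of pad between -0.04 and 0.04 m and y of brush in the frame of pad between -0.03 and 0.03 m and z of brush in the frame of pad between 0.001 and 0.009 m and angle between brush's own z axis and vertical below 0.12 rad and x of cover in the frame of mould_top between -0.007 and 0.007 m and y of cover in the frame of mould_top between -0.007 and 0.007 m and z of cover in the frame of mould_top between -0.0155 and -0.0095 m and angle between cover's own z axis and vertical below 0.035 rad), for 0.2 s.
At the end, for the whole second after the job is handed in: All caps stand on the blue tray floor (tilt < 0.2 rad), all scrap is in the catch tray, the brush stands on the pad (40 mm along, 30 mm across, tilt < 0.12), the cover is seated on the mould (7 mm each way, 3 mm in height, tilt < 0.035), all at rest and released (all of step 1 and all of step 2 and all of step 3 and linear speed of each of cap0, cap1, cap2, scrap0, scrap1, scrap2, scrap3, scrap4, scrap5, cover, brush below 0.02 m/s); the robot touches nothing.
It fails at once if the gripper touches a piece of scrap (it must be swept with the brush) (contact force between the fingers and scrap0 above 0.5 N or contact force between the fingers and scrap1 above 0.5 N or contact force between the fingers and scrap2 above 0.5 N or contact force between the fingers and scrap3 above 0.5 N or contact force between the fingers and scrap4 above 0.5 N or contact force between the fingers and scrap5 above 0.5 N).
It fails at once if a bystander is moved more than 4 cm (distance of any of tape, driver, spray, jar, tape2, can from where it was at the start of the episode above 0.04 m).
Of cap0, cap1, cap2 only 2 to 3 are there at a start; the rules pass over those that are not, and their reading is None.
Of scrap0, scrap1, scrap2, scrap3, scrap4, scrap5 only 3 to 6 are there at a start; the rules pass over those that are not, and their reading is None.
At some moment in a run one of cover may be knocked a few centimetres aside while the robot is not near it.
Once in a run the grip may slacken for a moment while it holds something.
It also fails if it takes over 192 s, if anything falls off the work surface, if the arm or the gripper's body presses on something with over 40 N, if the wrist force passes 120 N, or if a joint passes its speed limit or range.

## Working session

There is one attempt and no reset: what is moved stays moved. The work goes in short steps, Python scripts to look and compute and a shell command to move; the robot and the scene stay as the last step left them, time stands still between calls to the robot, and variables do not carry over. Pictures are saved under pics/ and viewed, at most 14 in all, crops included, and the job is handed in when it is done.

```bash
ls; mkdir -p pics
python3 - <<'E'
from bench import read_state, cams
import cv2,pickle
s=read_state();print({k:s[k] for k in('time','ee_pos','eef_rot','ft_force','width')})
for n in('scene','top','wrist'):
    c=cams.camera(n);cv2.imwrite(f'pics/{n}0.png',c['img']);pickle.dump(c,open(f'{n}0.pkl','wb'))
    print(n,c['K'],c.get('xyz'),c.get('attitude'),c.get('mount'))
E
```

```text
pics
{'time': 0.0, 'ee_pos': array([ 0.17607526, -0.59927527,  0.22174767]), 'eef_rot': array([ 9.89807450e-01,  1.42410302e-01, -1.33197682e-04, -7.07270297e-04]), 'ft_force': array([-0.12646788, -0.12657392, -0.42255894]), 'width': 0.0869865516835358}
scene [[409.40624828   0.         273.92211941]
 [  0.         409.40624828 211.61558776]
 [  0.           0.           1.        ]] [1.29502203 0.07912149 0.80193855] [ 0.61616721  0.68747866 -0.28605963 -0.25667285] None
top [[418.32823892   0.         276.42589524]
 [  0.         418.32823892 201.46495227]
 [  0.           0.           1.        ]] [0.43674442 0.01135626 0.95830227] [ 0.7098821  -0.69924312  0.06685968 -0.05153869] None
wrist [[314.68003257   0.         284.00806153]
 [  0.         314.68003257 215.28448434]
 [  0.           0.           1.        ]] None None [[-2.79234304e-05 -9.59426395e-01 -2.81959203e-01  7.63489826e-02]
 [ 9.99999611e-01  2.21762184e-04 -8.53626730e-04  1.33563234e-03]
 [ 8.81519905e-04 -2.81959117e-01  9.59426016e-01 -1.60881317e-01]
 [ 0.00000000e+00  0.00000000e+00  0.00000000e+00  1.00000000e+00]]
```

View pics/top0.png

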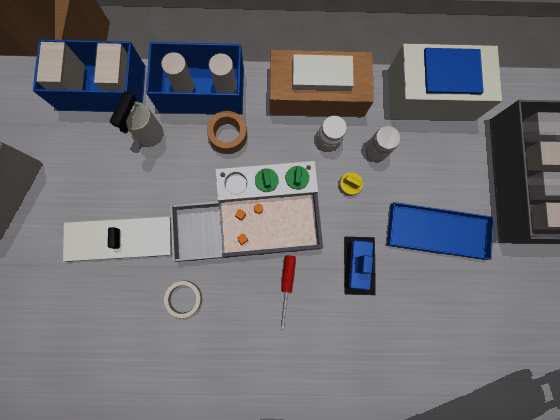

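View pics/scene0.png

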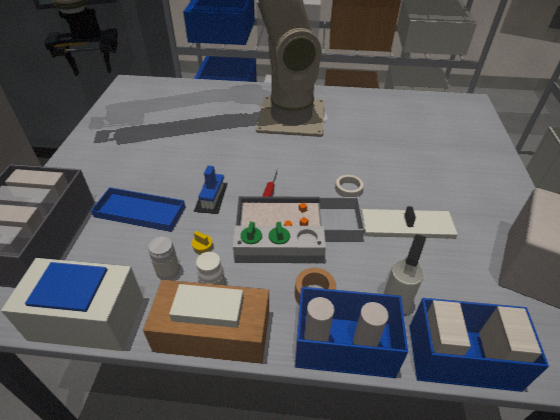

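The top view shows the following:
- The station is centred near (250,210), with two green caps in the mould at (267,180) and (297,178). The third cavity, at (236,183), is empty.
- Three orange scraps lie on the apron at (240,214), (258,209) and (242,239).
- The cover is at (117,239), the brush on its pad at (361,265) and the empty blue tote at (440,231).
- The yellow look-alike at (351,183) stands on the table. It isn't green and isn't in the mould, so it isn't one of the caps.

Next I'll measure and enlarge.

```bash
cat > h.py <<'E'
import numpy as np,cv2,pickle
from scipy.spatial.transform import Rotation as R
from bench import read_state,cams
def shot(name,save=None):
    s=read_state(); c=cams.camera(name)
    if name=='wrist':
        T=np.eye(4);T[:3,:3]=R.from_quat(s['eef_rot']).as_matrix();T[:3,3]=s['ee_pos']
        M=T@np.array(c['mount']);c['Rw'],c['t']=M[:3,:3],M[:3,3]
    else: c['Rw'],c['t']=R.from_quat(c['attitude']).as_matrix(),np.array(c['xyz'])
    if save: cv2.imwrite(f'pics/{save}.png',c['img'])
    return c
def rays(c,px,z):
    px=np.asarray(px,float).reshape(-1,2)
    d=np.c_[px,np.ones(len(px))]@np.linalg.inv(c['K']).T@c['Rw'].T
    return c['t'][:2]+d[:,:2]*((z-c['t'][2])/d[:,2])[:,None]
def proj(c,P):
    q=(np.asarray(P,float).reshape(-1,3)-c['t'])@c['Rw']@c['K'].T
    return q[:,:2]/q[:,2:]
RNG=dict(green=((45,90,40),(85,255,255)),orange=((5,170,120),(17,255,255)),blue=((105,120,40),(130,255,255)))
def blobs(c,col,amin=20,img=None):
    hsv=cv2.cvtColor(c['img'],cv2.COLOR_BGR2HSV)
    m=col if not isinstance(col,str) else cv2.inRange(hsv,*map(np.array,RNG[col]))
    cs,_=cv2.findContours(m,cv2.RETR_EXTERNAL,cv2.CHAIN_APPROX_NONE)
    return sorted([k for k in cs if cv2.contourArea(k)>amin],key=cv2.contourArea,reverse=True)
def rect(c,k,z):
    P=rays(c,k.reshape(-1,2),z)
    (a,b),(w,h),t=cv2.minAreaRect((P*1000).astype(np.float32))
    if w<h: w,h,t=h,w,t+90
    return np.round([a,b,w,h,(t+90)%180-90],1)   # mm, mm, long, short, angle of long axis deg
E
python3 - <<'E'
from h import *
c=shot('top')
for col,z in(('green',.065),('orange',.038),('blue',.026)):
    for k in blobs(c,col):
        m=cv2.boundingRect(k)
        if 130<m[1]: print(col,m,rect(c,k,z))
hsv=cv2.cvtColor(c['img'],cv2.COLOR_BGR2HSV)
m=cv2.inRange(hsv,np.array((0,0,170)),np.array((179,60,255)))
for k in blobs(c,m,300):print('white',cv2.boundingRect(k),rect(c,k,.06),rect(c,k,.016))
a=cv2.resize(c['img'][140:310,50:390],None,fx=2.3,fy=2.3,interpolation=cv2.INTER_CUBIC);cv2.imwrite('pics/crop1.png',a)
print(cv2.cvtColor(c['img'],cv2.COLOR_BGR2HSV)[[195,240,225,245,240],[285,90,200,300,300]])
E
```

```text
green (286, 166, 23, 23) [ 6.433e+02 -5.150e+01  4.950e+01  4.830e+01  5.000e-01]
green (255, 169, 23, 23) [635.3  16.3  49.2  48.1   1.1]
orange (238, 234, 10, 10) [509.1  66.6  16.5  16.3  34.9]
orange (236, 209, 10, 10) [563.3  73.   16.8  16.   57.1]
orange (254, 204, 9, 9) [577.3  32.   17.4  17.4  46.5]
blue (387, 202, 107, 58) [ 534.5 -378.5  236.8  100.4   82.6]
blue (349, 240, 24, 50) [ 456.8 -197.9  106.8   48.8   -4.9]
white (404, 44, 98, 57) [ 901.9 -411.   221.9  136.1  -89.9] [ 924.6 -431.7  232.7  142.8  -89.9]
white (222, 198, 94, 55) [538.4  10.1 196.  101.7 -84.1] [543.3  10.  205.6 106.7 -84.1]
white (63, 217, 107, 44) [503.9 332.3 223.5  80.8 -85.7] [507.2 348.  234.5  84.7 -85.7]
white (216, 161, 102, 39) [636.6  15.5 218.6  68.7 -84.1] [646.4  15.7 229.3  72.1 -84.1]
white (294, 55, 59, 31) [ 899.6 -110.9  135.    73.3  -90. ] [ 922.2 -116.9  141.6   76.9  -90. ]
white (164, 281, 36, 37) [379.1 187.8  73.   72.4 -62.5] [376.3 196.5  76.6  75.9 -62.5]
white (95, 44, 25, 39) [9.037e+02 3.841e+02 9.360e+01 5.170e+01 8.000e-01] [9.266e+02 4.024e+02 9.820e+01 5.430e+01 8.000e-01]
white (323, 116, 23, 22) [ 7.626e+02 -1.347e+02  4.990e+01  4.980e+01 -3.000e-01] [ 7.786e+02 -1.419e+02  5.230e+01  5.230e+01 -3.000e-01]
white (377, 126, 23, 23) [ 740.5 -256.5   50.8   50.4   45.4] [ 755.4 -269.6   53.3   52.9   45.4]
white (209, 54, 23, 21) [907.3 126.8  50.5  49.4 -88.5] [930.4 132.4  52.9  51.8 -88.5]
[[  0  13  58]
 [ 30  10 183]
 [135   9 164]
 [ 12  32 185]
 [ 10  33 183]]
```

View pics/crop1.png

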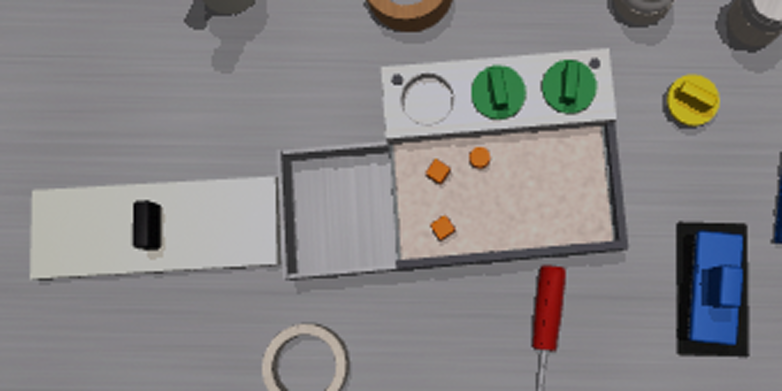

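```bash
cat >> h.py <<'E'
ST=dict(c=np.array([636.6,15.5])/1000,yaw=5.9)  # mould top centre
def st(x,y):  # station xy mm -> world m
    a=np.radians(ST['yaw']);r=np.array([[np.cos(a),-np.sin(a)],[np.sin(a),np.cos(a)]])
    return ST['c']+r@np.array([x-57,y])/1000
def plan(x,y,z,yaw):
    "units to go: first the turn, then the shift in the turned tool axes"
    s=read_state();r=R.from_quat(s['eef_rot']).as_matrix()
    cur=np.degrees(np.arctan2(r[1,0],r[0,0]));dy=(yaw-cur+90)%180-90
    d=np.array([x,y,z])-s['ee_pos'];a=np.radians(cur+dy)
    dx=d[0]*np.cos(a)+d[1]*np.sin(a);dyy=d[0]*np.sin(a)-d[1]*np.cos(a)
    u=np.array([dx,dyy,-d[2]])/.2
    print('t',round(s['time'],2),'pos',np.round(s['ee_pos'],4),'yaw',round(cur,2),'tilt',round(np.degrees(np.arccos(-r[2,2])),2),'w',round(s['width'],4),'| turn',round(-dy/90,4),'shift',np.round(u,4),'rows>=',round(np.linalg.norm(u)/.25,1))
E
python3 -c "
from h import *
plan(.60,-.02,.25,5.9)"
```

```text
t 0.2 pos [ 0.1762 -0.5994  0.2221] yaw 16.38 tilt 0.05 w 0.087 | turn 0.1164 shift [ 2.4058 -2.664  -0.1395] rows>= 14.4
```

```bash
python3 -m crank '0 0 -0.1 0.058 0.15; 0 0 -0.04 0.058 0.15; 0.15 -0.166 0 0 0.15; 0.15 -0.166 0 0 0.15; 0.15 -0.166 0 0 0.15; 0.15 -0.166 0 0 0.15; 0.15 -0.166 0 0 0.15; 0.15 -0.166 0 0 0.15; 0.15 -0.166 0 0 0.15; 0.15 -0.166 0 0 0.15' 20; python3 -m crank '0.15 -0.166 0 0 0.15; 0.15 -0.166 0 0 0.15; 0.15 -0.166 0 0 0.15; 0.15 -0.166 0 0 0.15; 0.15 -0.166 0 0 0.15; 0.15 -0.166 0 0 0.15; 0.15 -0.166 0 0 0.15; 0.15 -0.166 0 0 0.15; 0 0 0 0 0.15; 0 0 0 0 0.15'
python3 - <<'E'
from h import *
plan(.60,-.02,.25,5.9)
c=shot('wrist','w1');plan(.6,-.02,.25,5.9);pickle.dump(c,open('w1.pkl','wb'))
for k in blobs(c,'green',100): print(cv2.boundingRect(k),rect(c,k,.065))
for k in blobs(c,'orange',50): print('o',cv2.boundingRect(k),rect(c,k,.046))
E
```

```text
time: 1.2
ee_pos: [0.3882, -0.309, 0.2506]
eef_rot: [0.999, 0.052, 0.0, 0.0]
ft_force: [0.7, -0.2, -0.4]
width: 0.0501
grip_force: 0.0
time: 2.2
ee_pos: [0.5988, -0.0205, 0.25]
eef_rot: [0.999, 0.053, -0.0, -0.0]
ft_force: [1.2, -0.6, -0.9]
width: 0.0499
grip_force: 0.0
t 2.2 pos [ 0.5988 -0.0205  0.25  ] yaw 6.07 tilt 0.06 w 0.0499 | turn 0.0019 shift [ 0.0062 -0.0019 -0.0002] rows>= 0.0
t 2.25 pos [ 0.5985 -0.0221  0.2502] yaw 5.93 tilt 0.05 w 0.0499 | turn 0.0004 shift [ 0.0084 -0.0096  0.0008] rows>= 0.1
(231, 135, 40, 17) [650.3  20.2  42.2  16.8 -83.9]
```

View pics/w1.png

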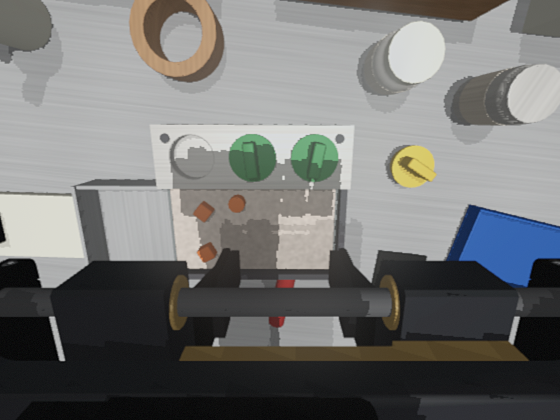

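Wrist view: the green caps are at (252,158) and (315,158), both ribs a few degrees off the station's axes. The mould corners are near (152,125) and (354,125). The yellow look-alike stands outside on the table at (413,166). I'll enlarge to read the rib angles.

Run:
```python
from h import *
c=pickle.load(open('w1.pkl','rb'))
a=cv2.resize(c['img'][120:200,140:360],None,fx=3.6,fy=3.6,interpolation=cv2.INTER_CUBIC);cv2.imwrite('pics/crop2.png',a)
print(rays(c,[(152,125),(354,125),(352.5,188)],.06)*1000)
for p in [(57,-68),(57,0),(57,68)]: print(proj(c,[*st(*p),.06]),st(*p))
```

```text
[[657.68339394 126.99368153]
 [680.56065931 -88.29794598]
 [612.61919935 -98.14918763]]
[[315.89822433 156.12866984]] [ 0.64358989 -0.05213979]
[[254.13759332 155.93908485]] [0.6366 0.0155]
[[192.39246937 155.74954745]] [0.62961011 0.08313979]
```

View pics/crop2.png

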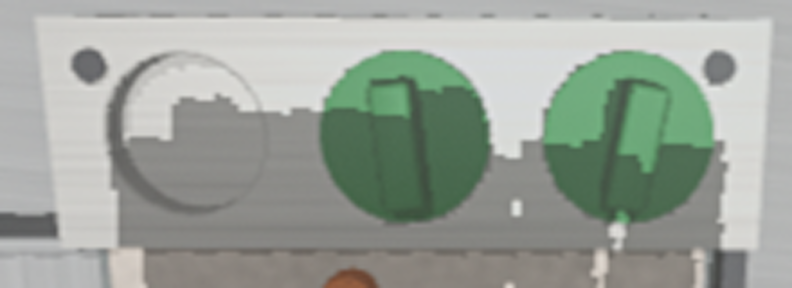

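Run:
```python
from h import *
c=pickle.load(open('w1.pkl','rb'))
for q in ([(390,83),(404,211)],[(651,85),(629,210)]):
    P=rays(c,np.array(q)/3.6+[140,120],.093);d=P[0]-P[1]
    print(P.mean(0),np.linalg.norm(d),np.degrees(np.arctan2(d[1],d[0])))
for q in ((405,137),(628,137),(188,132)): print(rays(c,np.array(q)/3.6+[140,120],.065))
plan(.6366,.0155,.15,14);
```

```text
[0.63472651 0.01613663] 0.035457417926005964 10.635589202509342
[ 0.64175158 -0.05105544] 0.03488564475667515 -2.2980872375360972
[[0.63469641 0.01667114]]
[[ 0.64182339 -0.05030239]]
[[0.62925492 0.08191585]]
t 2.25 pos [ 0.5985 -0.0221  0.2502] yaw 5.93 tilt 0.05 w 0.0499 | turn -0.0896 shift [ 0.2301 -0.1362  0.5008] rows>= 2.3
```

```bash
python3 -c "
from h import *
plan(.635,.0162,.067,10.6)"
```

```text
t 2.25 pos [ 0.5985 -0.0221  0.2502] yaw 5.93 tilt 0.05 w 0.0499 | turn -0.0519 shift [ 0.2144 -0.1546  0.9158] rows>= 3.8
```

```bash
python3 -m crank '0 0 0 -0.052 0.15; 0.107 -0.077 0.15 0 0.15; 0.107 -0.077 0.15 0 0.15; 0 0 0.2 0 0.15; 0 0 0.2 0 0.15; 0 0 0.1 0 0.15; 0 0 0.08 0 0.15; 0 0 0.036 0 0.15; 0 0 0 0 0.15; 0 0 0 0 0.15' 25
python3 -c "
from h import *
plan(.635,.0162,.067,10.6)"
```

```text
time: 3.25
ee_pos: [0.6358, 0.0162, 0.0686]
eef_rot: [0.996, 0.092, 0.001, 0.0]
ft_force: [-0.4, 0.3, -0.2]
width: 0.0505
grip_force: 0.0
t 3.25 pos [0.6358 0.0162 0.0686] yaw 10.59 tilt 0.1 w 0.0505 | turn -0.0001 shift [-0.0041 -0.0006  0.0082] rows>= 0.0
```

Close, then lift straight out.

```bash
python3 -m crank '0 0 0.006 0 -1; 0 0 0 0 -1; 0 0 0 0 -1; 0 0 0 0 -1; 0 0 0 0 -1; 0 0 -0.06 0 -1; 0 0 -0.1 0 -1; 0 0 -0.2 0 -1; 0 0 -0.2 0 -1; 0 0 -0.1 0 -1' 25
python3 - <<'E'
from h import *
a=np.radians(82.6);u=np.array([np.cos(a),np.sin(a)])
T=np.array([.5345,-.3785])
print(T+.045*u,T-.045*u)
plan(*(T-.045*u),.15,-7.4)
E
```

```text
time: 4.25
ee_pos: [0.6363, 0.017, 0.2031]
eef_rot: [0.996, 0.093, 0.003, 0.0]
ft_force: [0.7, 1.0, -1.0]
width: 0.0118
grip_force: 24.9
[ 0.5402958 -0.3338748] [ 0.5287042 -0.4231252]
t 4.25 pos [0.6363 0.017  0.2031] yaw 10.63 tilt 0.29 w 0.0118 | turn 0.2003 shift [-0.2501  2.2514  0.2654] rows>= 9.1
```

```bash
python3 -m crank '0 0 0 0.07 -1; 0 0 0 0.065 -1; 0 0 0 0.065 -1; -0.025 0.225 0 0 -1; -0.025 0.225 0 0 -1; -0.025 0.225 0 0 -1; -0.025 0.225 0 0 -1; -0.025 0.225 0 0 -1; -0.025 0.225 0 0 -1; -0.025 0.225 0 0 -1'
python3 -m crank '-0.025 0.225 0 0 -1; -0.025 0.225 0 0 -1; -0.025 0.225 0 0 -1; 0 0 0 0 -1'
python3 - <<'E'
from h import *
plan(.5287,-.4231,.029,-7.4)
c=shot('wrist','w2');pickle.dump(c,open('w2.pkl','wb'))
E
```

```text
time: 5.25
ee_pos: [0.5593, -0.293, 0.1993]
eef_rot: [0.998, -0.064, 0.001, 0.0]
ft_force: [0.9, 0.6, 0.1]
width: 0.012
grip_force: 25.0
time: 5.65
ee_pos: [0.5233, -0.4313, 0.1983]
eef_rot: [0.998, -0.069, -0.001, 0.002]
ft_force: [-0.9, -0.1, -0.7]
width: 0.0115
grip_force: 25.0
t 5.65 pos [ 0.5233 -0.4313  0.1983] yaw -7.95 tilt 0.23 w 0.0115 | turn -0.0061 shift [ 0.0216 -0.0442  0.8463] rows>= 3.4
```

View pics/w2.png

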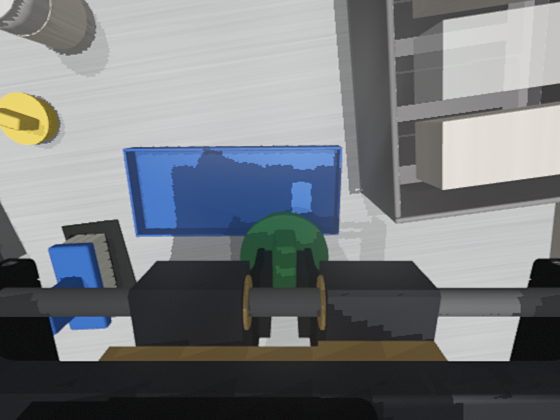

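The cap hangs upright in the grip, at (285,240). The tote spans (125,147) to (341,236). The black rack at (398,218) is close to the tote's right end, so I'll use the tote's middle and left, at y -15 and +55 mm.

Run:
```python
from h import *
c=pickle.load(open('w2.pkl','rb'))
print(rays(c,[(124,149),(341,147),(342,236),(135,236)],.026))
plan(.5326,-.3934,.028,-7.4)
```

```text
[[ 0.5959812  -0.27588951]
 [ 0.56682461 -0.4991247 ]
 [ 0.46869038 -0.4916651 ]
 [ 0.50111489 -0.26114208]]
t 5.7 pos [ 0.5255 -0.4272  0.1984] yaw -7.72 tilt 0.08 w 0.0115 | turn -0.0036 shift [ 0.0136 -0.1722  0.852 ] rows>= 3.5
```

```bash
python3 -m crank '0.014 -0.172 0 -0.003 -1; 0 0 0.2 0 -1; 0 0 0.2 0 -1; 0 0 0.2 0 -1; 0 0 0.1 0 -1; 0 0 0.08 0 -1; 0 0 0.04 0 -1; 0 0 0.016 0 -1; 0 0 0.008 0 -1; 0 0 0 0 -1'
python3 -c "
from h import *
plan(.5326,-.3934,.027,-7.4)"
```

```text
time: 6.7
ee_pos: [0.5359, -0.3896, 0.0314]
eef_rot: [0.998, -0.062, 0.001, 0.0]
ft_force: [-1.6, 0.9, 3.1]
width: 0.012
grip_force: 25.0
t 6.7 pos [ 0.5359 -0.3896  0.0314] yaw -7.1 tilt 0.12 w 0.012 | turn 0.0033 shift [-0.0138  0.0207  0.0222] rows>= 0.1
```

```bash
python3 -m crank '0 0 0 0 -1; 0 0 0.01 0 -1; 0 0 0 0 -1'
python3 -c "
from h import *
plan(.5326,-.3934,.027,-7.4)"
```

```text
time: 7.0
ee_pos: [0.5362, -0.3897, 0.0312]
eef_rot: [0.998, -0.062, 0.001, 0.001]
ft_force: [-8.4, 7.5, 21.2]
width: 0.0121
grip_force: 25.0
t 7.0 pos [ 0.5362 -0.3897  0.0312] yaw -7.1 tilt 0.16 w 0.0121 | turn 0.0033 shift [-0.0153  0.0205  0.0212] rows>= 0.1
```

Firm contact with the floor, so the cap has slid a few mm in the grip. I'll back off slightly and release.

```bash
python3 -m crank '0 0 -0.012 0 -1; 0 0 -0.004 0 -0.3; 0 0 0 0 -0.1; 0 0 0 0 0.1; 0 0 0 0 0.1; 0 0 -0.1 0 0.1; 0 0 -0.2 0 0.1; 0 0 -0.2 0 0.1; 0 0 -0.2 0 0.1; 0 0 -0.2 0 0.1'
python3 - <<'E'
from h import *
plan(.642,-.0507,.2,-2.3)
c=shot('top')
for k in blobs(c,'green'): print(cv2.boundingRect(k),rect(c,k,.024))
E
```

```text
time: 8.0
ee_pos: [0.5347, -0.3895, 0.2121]
eef_rot: [0.998, -0.062, 0.0, -0.0]
ft_force: [1.4, -0.4, -0.9]
width: 0.0478
grip_force: 0.0
t 8.0 pos [ 0.5347 -0.3895  0.2121] yaw -7.11 tilt 0.0 w 0.0478 | turn -0.0535 shift [ 0.468  -1.714   0.0607] rows>= 7.1
(286, 166, 23, 23) [ 6.528e+02 -5.430e+01  5.180e+01  5.050e+01  5.000e-01]
(435, 218, 23, 23) [ 538.5 -392.4   50.7   49.9  -89.1]
```

```bash
python3 -m crank '0 0 0 -0.053 0.15; 0.058 -0.214 0 0 0.15; 0.058 -0.214 0 0 0.15; 0.058 -0.214 0 0 0.15; 0.058 -0.214 0 0 0.15; 0.058 -0.214 0 0 0.15; 0.058 -0.214 0 0 0.15; 0.058 -0.214 0 0 0.15; 0.058 -0.214 0 0 0.15; 0 0 0 0 0.15'
python3 -c "
from h import *
plan(.642,-.0507,.067,-2.3)"
```

```text
time: 9.05
ee_pos: [0.6424, -0.0424, 0.2103]
eef_rot: [1.0, -0.015, 0.0, -0.002]
ft_force: [-0.7, -0.1, 0.1]
width: 0.0498
grip_force: 0.0
t 9.05 pos [ 0.6424 -0.0424  0.2103] yaw -1.77 tilt 0.24 w 0.0498 | turn 0.0059 shift [-3.000e-04  4.130e-02  7.166e-01] rows>= 2.9
```

```bash
python3 -m crank '0 0.02 0.1 0.004 0.15; 0 0 0.2 0 0.15; 0 0 0.15 0 0.15; 0 0 0.12 0 0.15; 0 0 0.08 0 0.15; 0 0 0.04 0 0.15; 0 0 0.02 0 0.15; 0 0 0 0 0.15'
python3 -c "
from h import *
plan(.642,-.0507,.067,-2.3)"
```

```text
time: 9.85
ee_pos: [0.6418, -0.0553, 0.069]
eef_rot: [1.0, -0.024, 0.0, 0.0]
ft_force: [0.7, -0.6, 0.5]
width: 0.0499
grip_force: 0.0
t 9.85 pos [ 0.6418 -0.0553  0.069 ] yaw -2.71 tilt 0.04 w 0.0499 | turn -0.0045 shift [-0.0001 -0.0232  0.0099] rows>= 0.1
```

```bash
python3 -m crank '0 -0.02 0.008 -0.004 0.15; 0 0 0 0 0.15; 0 0 0 0 -1; 0 0 0 0 -1; 0 0 0 0 -1; 0 0 0 0 -1; 0 0 -0.06 0 -1; 0 0 -0.2 0 -1; 0 0 -0.2 0 -1; 0 0 -0.2 0 -1' 35
python3 -c "
from h import *
plan(.5416,-.3240,.2,-7.4)"
```

```text
time: 10.85
ee_pos: [0.6415, -0.0511, 0.2015]
eef_rot: [1.0, -0.02, 0.0, -0.0]
ft_force: [-0.2, 0.0, -0.3]
width: 0.0016
grip_force: 0.0
t 10.85 pos [ 0.6415 -0.0511  0.2015] yaw -2.33 tilt 0.04 w 0.0016 | turn 0.0563 shift [-0.3197  1.4173  0.0077] rows>= 5.8
```

The jaw closed on nothing, so I'll look.

```bash
python3 -m crank '0 0 -0.2 0 0.15; -0.2 0 0 0 0.15; 0 0 0 0 0.15;0 0 0 0 0.15'
python3 - <<'E'
from h import *
plan(.6,-.05,.2,0)
c=shot('wrist');pickle.dump(c,open('w3.pkl','wb'))
t=shot('top')
for k in blobs(t,'green'): print(cv2.boundingRect(k),rect(t,k,.065))
a=cv2.resize(c['img'][90:290,140:420],None,fx=2.8,fy=2.8,interpolation=cv2.INTER_CUBIC);cv2.imwrite('pics/crop3.png',a)
E
```

```text
time: 11.25
ee_pos: [0.6013, -0.0499, 0.2399]
eef_rot: [1.0, -0.021, 0.0, 0.001]
ft_force: [-0.1, -1.1, 0.2]
width: 0.0257
grip_force: 0.0
t 11.25 pos [ 0.6013 -0.0499  0.2399] yaw -2.35 tilt 0.08 w 0.0257 | turn -0.0261 shift [-0.0063  0.0007  0.1997] rows>= 0.8
(434, 218, 24, 23) [ 534.  -373.6   50.7   47.7  -89.1]
```

View pics/crop3.png

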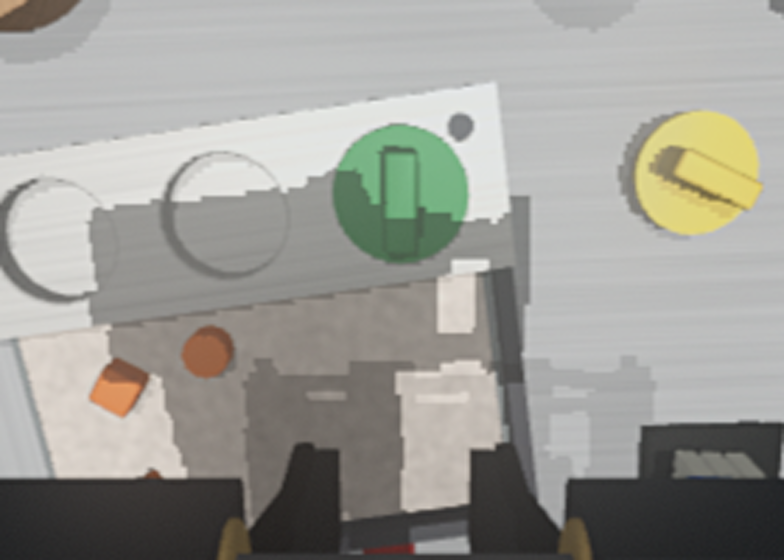

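The cap is still seated in its cavity, at crop (400,195), with its rib now lined up with the tool. The grip slackened or slipped. I'll measure again and retry with more force.

Run:
```python
from h import *
c=pickle.load(open('w3.pkl','rb'))
f=lambda p:np.array(p)/2.8+[140,90]
print(rays(c,[f((400,193))],.065),rays(c,[f((400,149)),f((400,260))],.093),rays(c,[f((400,184))],.093))
plan(.642,-.0507,.066,-2.3)
```

```text
[[ 0.6414793  -0.05178566]] [[ 0.65936107 -0.05263477]
 [ 0.62108116 -0.05102147]] [[ 0.64758004 -0.05213826]]
t 11.35 pos [ 0.6021 -0.0499  0.2393] yaw -2.36 tilt 0.03 w 0.0337 | turn -0.0007 shift [ 0.1996 -0.0038  0.8663] rows>= 3.6
```

```bash
python3 -m crank '0.2 0.002 0 0 0.15; 0 0 0.2 0 0.15; 0 0 0.2 0 0.15; 0 0 0.2 0 0.15; 0 0 0.15 0 0.15; 0 0 0.08 0 0.15; 0 0 0.03 0 0.15; 0 0 0 0 0.15; 0 0 0 0 0.15' 45
python3 -c "
from h import *
plan(.642,-.0515,.066,-2.3)"
```

```text
time: 12.25
ee_pos: [0.6429, -0.0517, 0.0686]
eef_rot: [1.0, -0.02, 0.001, 0.0]
ft_force: [-0.5, 0.4, -0.0]
width: 0.0503
grip_force: 0.0
t 12.25 pos [ 0.6429 -0.0517  0.0686] yaw -2.35 tilt 0.15 w 0.0503 | turn -0.0005 shift [-0.0044 -0.0008  0.0132] rows>= 0.1
```

```bash
python3 -m crank '0 0 0.012 0 0.15; 0 0 0 0 -1; 0 0 0 0 -1; 0 0 0 0 -1; 0 0 0 0 -1; 0 0 0 0 -1' 45
python3 -m crank '0 0 -0.06 0 -1; 0 0 -0.1 0 -1; 0 0 -0.1 0 -1; 0 0 -0.2 0 -1; 0 0 -0.2 0 -1; 0 0 0 0 -1'
python3 -c "
from h import *
plan(.5416,-.3240,.2,-7.4)"
```

```text
time: 12.85
ee_pos: [0.6423, -0.0518, 0.0655]
eef_rot: [1.0, -0.02, 0.001, 0.0]
ft_force: [-0.4, 0.3, 5.5]
width: 0.0182
grip_force: 2.9
time: 13.45
ee_pos: [0.6441, -0.0516, 0.2035]
eef_rot: [1.0, -0.021, 0.005, 0.0]
ft_force: [0.6, -0.8, -0.7]
width: 0.0117
grip_force: 45.0
t 13.45 pos [ 0.6441 -0.0516  0.2035] yaw -2.36 tilt 0.52 w 0.0117 | turn 0.056 shift [-0.3329  1.4168  0.0175] rows>= 5.8
```

Held at 11.7 mm. Last time I lifted before the fingers had finished closing. Carrying on.

```bash
python3 -m crank '0 0 0 0.056 -1; -0.048 0.2 0 0 -1; -0.048 0.2 0 0 -1; -0.048 0.2 0 0 -1; -0.048 0.2 0 0 -1; -0.048 0.2 0 0 -1; -0.048 0.2 0 0 -1; -0.045 0.215 0 0 -1; 0 0 0 0 -1;0 0 0 0 -1'
python3 -c "
from h import *
plan(.5416,-.3240,.032,-7.4)"
```

```text
time: 14.45
ee_pos: [0.5383, -0.325, 0.1965]
eef_rot: [0.998, -0.066, -0.0, -0.0]
ft_force: [-0.0, 0.2, 0.4]
width: 0.0117
grip_force: 45.0
t 14.45 pos [ 0.5383 -0.325   0.1965] yaw -7.54 tilt 0.03 w 0.0117 | turn -0.0015 shift [ 0.0158 -0.0069  0.8225] rows>= 3.3
```

```bash
python3 -m crank '0.01 0 0.2 0 -1; 0 0 0.2 0 -1; 0 0 0.2 0 -1; 0 0 0.12 0 -1; 0 0 0.08 0 -1; 0 0 0.02 0 -1; 0 0 0.01 0 -1; 0 0 0 0 -1'
python3 -m crank '0 0 0.01 0 -1; 0 0 0 0 -1'
```

```text
time: 15.25
ee_pos: [0.5421, -0.3242, 0.0319]
eef_rot: [0.998, -0.064, 0.001, 0.0]
ft_force: [0.1, -0.4, -0.7]
width: 0.0119
grip_force: 45.0
time: 15.45
ee_pos: [0.5416, -0.3243, 0.0293]
eef_rot: [0.998, -0.064, 0.001, 0.0]
ft_force: [0.6, 0.6, -0.4]
width: 0.012
grip_force: 45.0
```

```bash
python3 -m crank '0 0 0.012 0 -1; 0 0 0.008 0 -1; 0 0 0 0 -1'
python3 -m crank '0 0 0 0 -0.3; 0 0 0 0 -0.1; 0 0 0 0 0.1; 0 0 0 0 0.1; 0 0 -0.05 0 0.1; 0 0 -0.2 0 0.1; 0 0 -0.2 0 0.1; 0 0 -0.2 0 0.1; 0 0 -0.2 0 0.1'
python3 - <<'E'
from h import *
t=shot('top')
for k in blobs(t,'green'): print(cv2.boundingRect(k),rect(t,k,.024))
plan(.457,-.198,.25,85)
c=t
a=cv2.resize(c['img'][190:310,330:500],None,fx=4.4,fy=4.4,interpolation=cv2.INTER_CUBIC);cv2.imwrite('pics/crop4.png',a)
E
```

```text
time: 15.75
ee_pos: [0.5421, -0.3242, 0.027]
eef_rot: [0.998, -0.064, 0.001, 0.001]
ft_force: [-5.2, 3.2, 17.5]
width: 0.0115
grip_force: 45.0
time: 16.65
ee_pos: [0.541, -0.3238, 0.1969]
eef_rot: [0.998, -0.064, 0.0, 0.0]
ft_force: [0.6, -0.5, -0.1]
width: 0.048
grip_force: 0.0
(406, 216, 23, 22) [ 540.  -323.9   51.    43.1   55.1]
(435, 228, 23, 13) [ 526.  -393.5   51.1   25.   -84. ]
t 16.7 pos [ 0.5436 -0.3249  0.2045] yaw -7.38 tilt 0.56 w 0.0476 | turn 0.9735 shift [-0.5946  0.4866 -0.2275] rows>= 3.2
```

View pics/crop4.png

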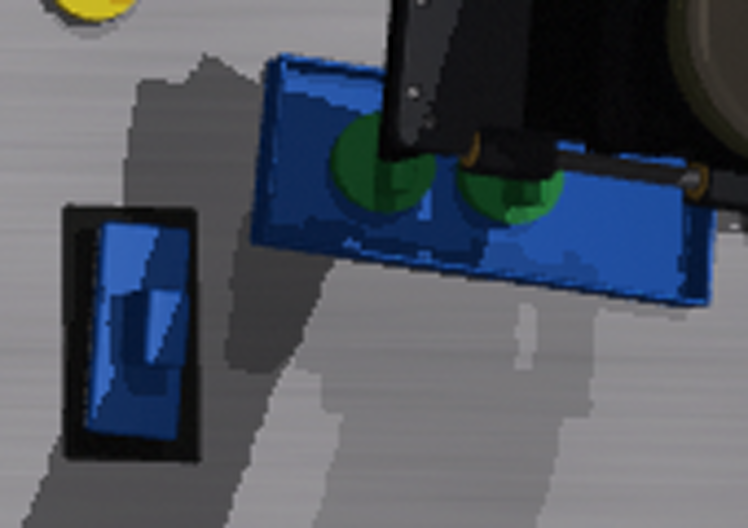

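Both caps stand in the tote, at crop (382,162) and (512,182). The brush back has corners (103,222) and (175,438) with the handle top at (167,326), and the pad spans (63,207) to (200,461).

Run:
```python
from h import *
t=shot('top')
f=lambda p:np.array(p)/4.4+[330,190]
def q(ps,z):
    P=rays(t,[f(p) for p in ps],z);print(P.mean(0).round(4),np.linalg.norm(P-np.roll(P,1,0),axis=1).round(4),[round(np.degrees(np.arctan2(*(P[i]-P[(i+1)%4])[::-1])),1) for i in range(4)])
q([(103,222),(190,232),(175,438),(88,428)],.048)
q([(63,207),(196,208),(200,461),(66,459)],.004)
q([(150,288),(187,292),(182,366),(146,360)],.104)
```

```text
[ 0.4553 -0.1935] [0.1007 0.0435 0.1007 0.0427] [np.float64(84.3), np.float64(-5.6), np.float64(-95.7), np.float64(174.8)]
[ 0.4544 -0.1993] [0.1282 0.0696 0.1289 0.0685] [np.float64(90.4), np.float64(-0.6), np.float64(-90.1), np.float64(179.9)]
[ 0.4555 -0.1935] [0.033  0.0173 0.034  0.0168] [np.float64(84.7), np.float64(-5.4), np.float64(-98.6), np.float64(175.5)]
```

```bash
python3 -c "
from h import *
plan(.4554,-.1935,.2,-5.5)"
python3 -m crank '0 0 0 -0.021 0.3; -0.08 -0.225 0 0 0.3; -0.08 -0.225 0 0 0.3; -0.09 -0.205 0 0 0.3; 0 0 0 0 0.3; 0 0 0 0 0.3'
python3 -c "
from h import *
plan(.4554,-.1935,.055,-5.5)"
```

```text
t 16.75 pos [ 0.5437 -0.325   0.2017] yaw -7.38 tilt 0.56 w 0.0476 | turn -0.0209 shift [-0.5027 -0.6123  0.0083] rows>= 3.2
time: 17.35
ee_pos: [0.5039, -0.1882, 0.1951]
eef_rot: [0.999, -0.047, 0.0, 0.001]
ft_force: [-0.4, -0.1, -0.1]
width: 0.0567
grip_force: 0.0
t 17.35 pos [ 0.5039 -0.1882  0.1951] yaw -5.39 tilt 0.07 w 0.0567 | turn 0.0012 shift [-0.2387  0.0498  0.7004] rows>= 3.0
```

```bash
python3 -m crank '-0.12 0.025 0 0 0.3; -0.12 0.025 0 0 0.3; 0 0 0 0 0.3'
python3 - <<'E'
from h import *
plan(.4554,-.1935,.055,-5.5)
c=shot('wrist');P=proj(c,[[.4554,-.1935,.104]]);print(P)
E
```

```text
time: 17.65
ee_pos: [0.453, -0.1965, 0.1945]
eef_rot: [0.999, -0.05, -0.001, 0.0]
ft_force: [-0.0, 0.4, -0.0]
width: 0.0563
grip_force: 0.0
t 17.65 pos [ 0.453  -0.1965  0.1945] yaw -5.73 tilt 0.09 w 0.0563 | turn -0.0025 shift [ 0.0107 -0.016   0.6976] rows>= 2.8
[[278.32113027 216.13566418]]
```

```bash
python3 -m crank '0.008 -0.014 0.2 0 0.3; 0 0 0.2 0 0.3; 0 0 0.15 0 0.3; 0 0 0.08 0 0.3; 0 0 0.04 0 0.3; 0 0 0.02 0 0.3; 0 0 0 0 0.3'
python3 -c "
from h import *
plan(.4554,-.1935,.055,-5.5)"
```

```text
time: 18.4
ee_pos: [0.4576, -0.1918, 0.0568]
eef_rot: [0.999, -0.048, 0.0, -0.0]
ft_force: [-0.6, 0.1, -0.4]
width: 0.0568
grip_force: 0.0
t 18.4 pos [ 0.4576 -0.1918  0.0568] yaw -5.51 tilt 0.03 w 0.0568 | turn -0.0001 shift [-0.0103  0.0094  0.0088] rows>= 0.1
```

```bash
python3 -m crank '-0.01 0.008 0 0 0.3; 0 0 0 0 -1; 0 0 0 0 -1; 0 0 0 0 -1; 0 0 0 0 -1; 0 0 0 0 -1; 0 0 0 0 -1; 0 0 0 0 -1' 50
python3 -c "
from h import *
plan(.4554,-.1935,.15,-5.5)"
```

```text
time: 19.2
ee_pos: [0.455, -0.1928, 0.0566]
eef_rot: [0.999, -0.048, 0.0, -0.0]
ft_force: [0.2, 1.5, 2.6]
width: 0.02
grip_force: 50.0
t 19.2 pos [ 0.455  -0.1928  0.0566] yaw -5.49 tilt 0.01 w 0.02 | turn 0.0002 shift [ 0.0022  0.0032 -0.467 ] rows>= 1.9
```

```bash
python3 -m crank '0 0 -0.1 0 -1; 0 0 -0.2 0 -1; 0 0 -0.2 0 -1; 0 0 -0.1 -0.065 -1; 0 0 0 -0.062 -1; 0 0 0 0 -1'
python3 - <<'E'
from h import *
print(st(-35,-75),st(-35,100))
plan(*st(-35,-75),.18,5.9)
E
```

```text
time: 19.8
ee_pos: [0.4549, -0.1931, 0.1768]
eef_rot: [0.999, 0.053, 0.0, 0.0]
ft_force: [-0.1, -0.2, -2.2]
width: 0.02
grip_force: 50.0
[ 0.55279678 -0.06855962] [0.53480809 0.10551337]
t 19.8 pos [ 0.4549 -0.1931  0.1768] yaw 6.02 tilt 0.04 w 0.02 | turn 0.0013 shift [ 0.5507 -0.5692 -0.0159] rows>= 3.2
```

```bash
python3 -m crank '0.1377 -0.1423 0 0 -1; 0.1377 -0.1423 0 0 -1; 0.1377 -0.1423 0 0 -1; 0.1377 -0.1423 0 0 -1; 0 0 0 0 -1; 0 0 0 0 -1'
python3 - <<'E'
from h import *
plan(*st(-35,-75),.0836,5.9)
t=shot('top','t5');w=shot('wrist','w5')
a=cv2.resize(t['img'][130:290,160:370],None,fx=3.7,fy=3.7,interpolation=cv2.INTER_CUBIC);cv2.imwrite('pics/crop5.png',a)
E
```

```text
time: 20.4
ee_pos: [0.5524, -0.0674, 0.1753]
eef_rot: [0.999, 0.052, -0.001, -0.0]
ft_force: [0.4, -0.6, -2.3]
width: 0.0195
grip_force: 50.0
t 20.4 pos [ 0.5524 -0.0674  0.1753] yaw 5.91 tilt 0.13 w 0.0195 | turn 0.0001 shift [0.0014 0.006  0.4585] rows>= 1.8
```

View pics/w5.png

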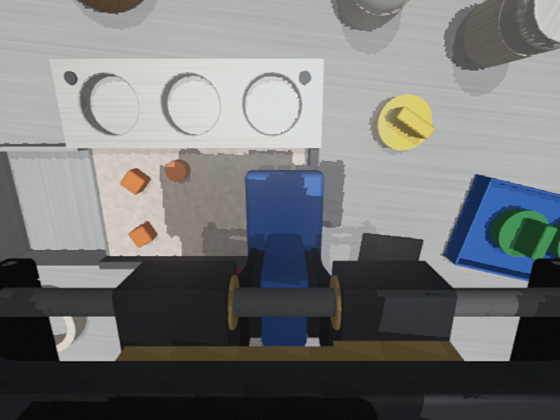

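The brush hangs straight, its far edge at row 170 over columns 247–324. All three cavities are empty. The scraps are at (135,181), (177,170) and (142,233), ahead of the brush. I'll check clearances before going down.

Run:
```python
from h import *
s=read_state();c=shot('wrist');pickle.dump(c,open('w6.pkl','wb'))
def tost(P):
    a=np.radians(5.9);r=np.array([[np.cos(a),-np.sin(a)],[np.sin(a),np.cos(a)]]);return (P-ST['c'])*1000@r+[57,0]
print('brush far edge',tost(rays(c,[(247,172),(324,172)],s['ee_pos'][2]-.0526+.044)), 'tcp',tost(s['ee_pos'][:2]))
print('mould',tost(rays(c,[(51,59),(323,59),(322,148),(66,148)],.06)))
hsv=cv2.cvtColor(c['img'],cv2.COLOR_BGR2HSV);print(hsv[[70,100,140,140],[150,230,80,150]])
```

```text
brush far edge [[ 15.25528316 -57.29976839]
 [ 15.17214722 -98.82393179]] tcp [-35.90234707 -75.78604264]
mould [[  89.78630089  108.87461787]
 [  89.30593955 -108.49348847]
 [  19.57364176 -109.93679694]
 [  20.0259804   110.74685168]]
[[ 23   5 215]
 [ 45   5 221]
 [ 23   5 197]
 [ 23   5 202]]
```

```bash
python3 -m crank '0 0 0.15 0 -1; 0 0 0.12 0 -1; 0 0 0.08 0 -1; 0 0 0.05 0 -1; 0 0 0.03 0 -1; 0 0 0.01 0 -1; 0 0 0 0 -1; 0 0 0 0 -1'
python3 -c "
from h import *
plan(*st(-36,-75),.0836,5.9)"
```

```text
time: 21.35
ee_pos: [0.5532, -0.0684, 0.0893]
eef_rot: [0.999, 0.052, 0.001, 0.0]
ft_force: [0.4, -0.6, -1.9]
width: 0.0198
grip_force: 50.0
t 21.35 pos [ 0.5532 -0.0684  0.0893] yaw 5.93 tilt 0.07 w 0.0198 | turn 0.0003 shift [-0.0072  0.0005  0.0285] rows>= 0.1
```

```bash
python3 -m crank '-0.005 0 0.012 0 -1; 0 0 0.01 0 -1; 0 0 0 0 -1; 0 0 0 0 -1'
python3 -c "
from h import *
plan(*st(-36,98),.0842,5.9)"
```

```text
time: 21.75
ee_pos: [0.5517, -0.0685, 0.0841]
eef_rot: [0.999, 0.052, -0.0, 0.0]
ft_force: [0.2, -1.1, -2.6]
width: 0.0201
grip_force: 50.0
t 21.75 pos [ 0.5517 -0.0685  0.0841] yaw 5.94 tilt 0.01 w 0.0201 | turn 0.0004 shift [ 4.00e-04 -8.64e-01 -5.00e-04] rows>= 3.5
```

```bash
python3 -m crank '0 -0.05 0 0 -1; 0 -0.05 0 0 -1; 0 -0.05 0 0 -1; 0 -0.05 0 0 -1; 0 -0.05 0 0 -1; 0 -0.05 0 0 -1; 0 -0.05 0 0 -1; 0 -0.05 0 0 -1; 0 -0.05 0 0 -1; 0 0 0 0 -1'
python3 -c "
from h import *
plan(*st(-36,98),.0842,5.9)"
```

```text
time: 22.75
ee_pos: [0.5423, 0.0231, 0.0842]
eef_rot: [0.999, 0.053, 0.0, -0.0]
ft_force: [-0.0, 0.1, -2.9]
width: 0.0198
grip_force: 50.0
t 22.75 pos [0.5423 0.0231 0.0842] yaw 6.07 tilt 0.04 w 0.0198 | turn 0.0018 shift [ 3.000e-04 -4.039e-01  2.000e-04] rows>= 1.6
```

```bash
python3 -m crank '0 -0.05 0 0.002 -1; 0 -0.05 0 0 -1; 0 -0.05 0 0 -1; 0 -0.05 0 0 -1; 0 -0.05 0 0 -1; 0 -0.05 0 0 -1; 0 -0.05 0 0 -1; 0 -0.05 0 0 -1; 0 0 0 0 -1; 0 0 0 0 -1'
python3 - <<'E'
from h import *
plan(*st(-36,98),.0842,5.9)
c=shot('top')
for k in blobs(c,'orange'): print(cv2.boundingRect(k),rect(c,k,.02))
w=shot('wrist','w7')
for k in blobs(w,'orange'): print(cv2.boundingRect(k),rect(w,k,.02))
E
```

```text
time: 23.75
ee_pos: [0.5344, 0.1007, 0.0841]
eef_rot: [0.999, 0.05, -0.0, 0.0]
ft_force: [0.4, -0.5, -2.1]
width: 0.0197
grip_force: 50.0
t 23.75 pos [0.5344 0.1007 0.0841] yaw 5.78 tilt 0.01 w 0.0197 | turn -0.0014 shift [-0.0004 -0.0138 -0.0005] rows>= 0.1
```

View pics/w7.png

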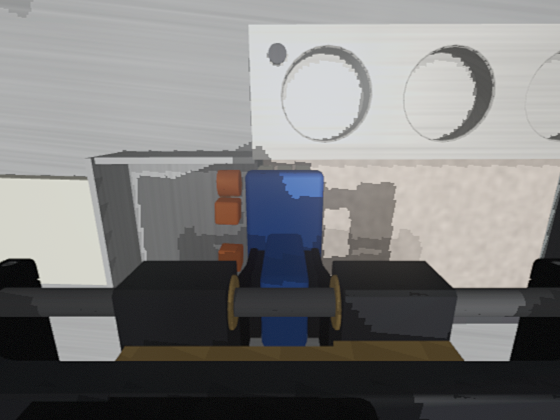

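The three scraps are right in front of the brush, at (229,183), (229,211) and (232,257), at the apron's edge. I'll push about 15 mm further, then come back and lift.

```bash
python3 -m crank '0 -0.03 0 -0.001 -1; 0 -0.03 0 0 -1; 0 -0.03 0 0 -1; 0 0 0 0 -1; 0 0 0 0 -1; 0 0.1 0 0 -1; 0 0.1 -0.05 0 -1; 0 0.1 -0.2 0 -1; 0 0.1 -0.2 0 -1; 0 0.2 -0.2 0 -1'
python3 -m crank '0 0.2 0 0 -1;0 0.2 0 0 -1;0 0.2 0 0 -1; 0 0 0 0 -1'
python3 - <<'E'
from h import *
plan(.4554,-.1935,.2,-5.5)
c=shot('top')
for k in blobs(c,'orange',10): print(cv2.boundingRect(k),rect(c,k,.02))
for p in [(-92,110),(22,110),(18,212),(-96,212)]: print(proj(c,[*st(*p),.02]))
a=cv2.resize(c['img'][130:290,40:390],None,fx=2.2,fy=2.2,interpolation=cv2.INTER_CUBIC);cv2.imwrite('pics/crop6.png',a)
E
```

```text
time: 24.85
ee_pos: [0.5442, 0.0049, 0.2117]
eef_rot: [0.999, 0.053, 0.001, -0.0]
ft_force: [1.6, 0.3, -2.2]
width: 0.0195
grip_force: 50.0
time: 25.25
ee_pos: [0.5559, -0.1232, 0.2089]
eef_rot: [0.999, 0.046, -0.001, 0.001]
ft_force: [-0.3, -0.0, -2.8]
width: 0.0198
grip_force: 50.0
t 25.25 pos [ 0.5559 -0.1232  0.2089] yaw 5.31 tilt 0.17 w 0.0198 | turn 0.1201 shift [-0.4664  0.3978  0.0446] rows>= 2.5
(207, 237, 8, 8) [504.9 138.   15.9  15.6   2.2]
(206, 220, 8, 7) [544.1 141.8  16.   13.6 -89.1]
(207, 210, 7, 8) [565.6 141.5  16.2  13.5   2.2]
[[222.82550475 253.20001686]]
[[219.3742801  202.78046889]]
[[174.25127674 208.35367303]]
[[176.80719978 259.12944171]]
```

View pics/crop6.png

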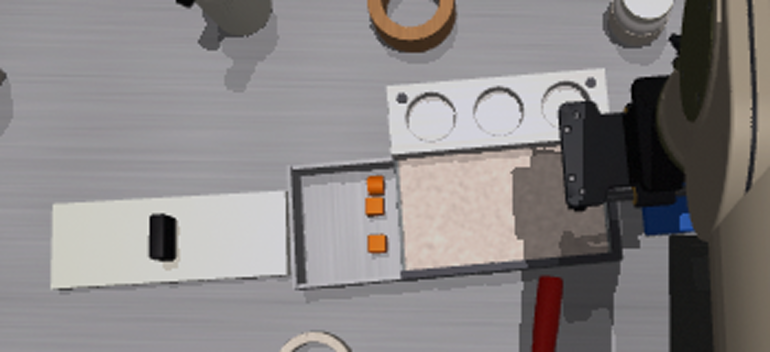

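All three scraps lie in the catch tray, at crop (376,185), (374,206) and (376,243). Next the brush goes back to the pad.

```bash
python3 -m crank '-0.15 0.14 0 0.065 -1; -0.15 0.13 0 0 -1; -0.15 0.13 0 0 -1; 0 0 0 0 -1; 0 0 0 0 -1'
python3 -c "
from h import *
plan(.4544,-.198,.0575,-0.5)"
```

```text
time: 25.8
ee_pos: [0.4692, -0.1984, 0.2098]
eef_rot: [1.0, -0.001, 0.0, 0.0]
ft_force: [0.1, 0.1, -1.9]
width: 0.0196
grip_force: 50.0
t 25.8 pos [ 0.4692 -0.1984  0.2098] yaw -0.06 tilt 0.04 w 0.0196 | turn 0.0049 shift [-0.0741 -0.0014  0.7613] rows>= 3.1
```

```bash
python3 -m crank '-0.074 0 0.1 0.005 -1; 0 0 0.15 0 -1; 0 0 0.15 0 -1; 0 0 0.15 0 -1; 0 0 0.1 0 -1; 0 0 0.06 0 -1; 0 0 0.03 0 -1; 0 0 0.015 0 -1; 0 0 0 0 -1; 0 0 0 0 -1'
python3 -c "
from h import *
plan(.4544,-.198,.0575,-0.5)"
```

```text
time: 26.8
ee_pos: [0.4554, -0.1987, 0.0593]
eef_rot: [1.0, -0.004, 0.001, 0.0]
ft_force: [0.6, 0.5, -1.8]
width: 0.0196
grip_force: 50.0
t 26.8 pos [ 0.4554 -0.1987  0.0593] yaw -0.46 tilt 0.08 w 0.0196 | turn 0.0005 shift [-0.0049 -0.0034  0.0092] rows>= 0.0
```

```bash
python3 -m crank '0 0 0.008 0 -1; 0 0 0.006 0 -1; 0 0 0 0 -1; 0 0 0 0 -0.3; 0 0 0 0 0; 0 0 0 0 0.2; 0 0 0 0 0.3; 0 0 0 0 0.3'
python3 -m crank '0 0 -0.1 0 0.3; 0 0 -0.2 0 0.3; 0 0 -0.2 0 0.3; 0 0 -0.2 0 0.3; 0 0 -0.2 0 0.3; 0 -0.24 0 0 0.3; 0 -0.24 0 0 0.3; 0 -0.24 0 0 0.3; 0 0 0 0 0.3'
python3 - <<'E'
from h import *
c=shot('top','t8')
for k in blobs(c,'blue'): 
    if cv2.boundingRect(k)[1]>130: print(cv2.boundingRect(k),rect(c,k,.048))
hsv=cv2.cvtColor(c['img'],cv2.COLOR_BGR2HSV)
m=cv2.inRange(hsv,np.array((0,0,170)),np.array((179,60,255)))
for k in blobs(c,m,300):
  if cv2.boundingRect(k)[1]>150: print('white',cv2.boundingRect(k),rect(c,k,.06),rect(c,k,.016))
m=cv2.inRange(hsv,np.array((0,0,0)),np.array((179,255,45)))
for k in blobs(c,m,50):
  b=cv2.boundingRect(k)
  if b[1]>200 and b[0]<170: print('dark',b,rect(c,k,.052))
plan(.5,.34,.25,-85)
E
```

```text
time: 27.6
ee_pos: [0.4547, -0.1985, 0.0557]
eef_rot: [1.0, -0.004, 0.0, 0.0]
ft_force: [0.2, 0.6, 0.5]
width: 0.0512
grip_force: 0.0
time: 28.5
ee_pos: [0.456, -0.0479, 0.2363]
eef_rot: [1.0, 0.001, 0.001, -0.0]
ft_force: [-0.4, -1.0, -1.0]
width: 0.0564
grip_force: 0.0
(399, 203, 95, 57) [ 530.9 -378.8  212.1   98.    82.6]
white (63, 217, 107, 44) [504.2 332.3 223.5  81.3 -85.7] [507.5 348.  234.5  85.3 -85.7]
white (216, 161, 102, 39) [636.9  15.7 220.5  69.5 -84.1] [646.7  15.9 231.3  72.9 -84.1]
white (222, 198, 62, 55) [537.9  41.  138.3 103.5 -82. ] [542.8  42.4 145.1 108.6 -82. ]
white (164, 281, 36, 37) [379.5 188.   72.8  72.7 -43.5] [376.7 196.7  76.4  76.3 -43.5]
white (192, 211, 30, 48) [514.7 141.8  98.   60.9   4.9] [518.6 148.2 102.8  63.9   4.9]
dark (108, 228, 12, 21) [505.1 341.5  43.6  23.5   4.3]
t 28.55 pos [ 0.456  -0.0516  0.2361] yaw -0.13 tilt 0.06 w 0.0566 | turn 0.943 shift [-1.9312 -0.3898 -0.0696] rows>= 7.9
```

The brush is back and the cover is where it started: centre (0.5075, 0.348), yaw 4.3°. Moving over it.

```bash
python3 -m crank '0.02 -0.2 0 -0.05 0.3; 0.02 -0.2 0 0 0.3; 0.02 -0.2 0 0 0.3; 0.02 -0.2 0 0 0.3; 0.02 -0.2 0 0 0.3; 0.02 -0.2 0 0 0.3; 0.02 -0.2 0 0 0.3; 0.02 -0.2 0 0 0.3; 0 0 0 0 0.3; 0 0 0 0 0.3'
python3 - <<'E'
from h import *
plan(.5075,.348,.2,4.3)
c=shot('wrist','w9');pickle.dump(c,open('w9.pkl','wb'))
t=shot('top');
for k in blobs(t,'blue'):
    if cv2.boundingRect(k)[1]>130: print(cv2.boundingRect(k),rect(t,k,.048))
a=cv2.resize(t['img'][150:310,160:500],None,fx=2.3,fy=2.3,interpolation=cv2.INTER_CUBIC);cv2.imwrite('pics/crop7.png',a)
E
```

```text
time: 29.55
ee_pos: [0.4687, 0.2665, 0.2351]
eef_rot: [0.999, 0.036, -0.001, 0.0]
ft_force: [0.0, -0.1, -0.2]
width: 0.0565
grip_force: 0.0
t 29.55 pos [0.4687 0.2665 0.2351] yaw 4.08 tilt 0.06 w 0.0565 | turn -0.0024 shift [ 0.224  -0.3919  0.1755] rows>= 1.9
(387, 202, 107, 58) [ 532.2 -369.2  231.4   98.    82.6]
(354, 241, 23, 49) [ 4.554e+02 -2.015e+02  1.028e+02  4.730e+01  4.000e-01]
```

View pics/w9.png

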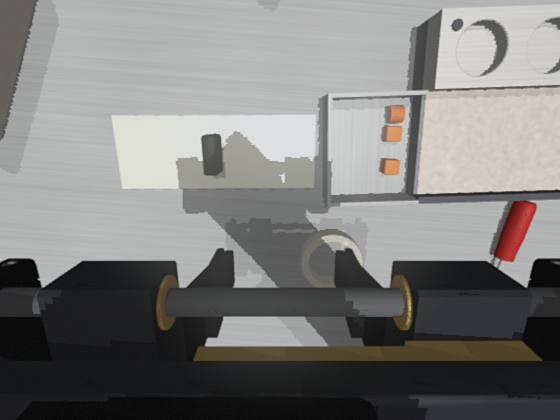

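The cover spans (112,115) to (314,188) with its bar at (211,154). The scraps are still in the tray and the brush is on its pad.

Run:
```python
from h import *
c=pickle.load(open('w9.pkl','rb'))
P=rays(c,[(112,115),(314.5,115),(314.5,188),(122,188)],.016);print(P,P.mean(0),np.degrees(np.arctan2(P[1,1]-P[0,1],P[1,0]-P[0,0])))
g=cv2.cvtColor(c['img'],cv2.COLOR_BGR2GRAY);m=((g<70)*255).astype(np.uint8);m[:110]=0;m[200:]=0;m[:,:180]=0;m[:,250:]=0
for k in blobs(c,m,50): print(cv2.boundingRect(k),rect(c,k,.052),rect(c,k,.016))
plan(.5065,.348,.12,4.3)
```

```text
[[0.53943953 0.46880051]
 [0.55601917 0.23633227]
 [0.47102327 0.22792006]
 [0.45416629 0.46366534]] [0.50516207 0.34917955] -85.92056868784931
t 29.65 pos [0.4692 0.2649 0.2353] yaw 3.91 tilt 0.06 w 0.0567 | turn -0.0044 shift [ 0.217  -0.4004  0.5765] rows>= 2.9
```

```bash
python3 -m crank '0.108 -0.2 0 -0.004 0.3; 0.108 -0.203 0.05 0 0.3; 0 0 0.2 0 0.3; 0 0 0.2 0 0.3; 0 0 0.1 0 0.3; 0 0 0 0 0.3; 0 0 0 0 0.3'
python3 -c "
from h import *
plan(.5063,.3486,.021,4.3)"
```

```text
time: 30.35
ee_pos: [0.5065, 0.3492, 0.1265]
eef_rot: [0.999, 0.037, 0.0, 0.0]
ft_force: [-0.6, 0.9, -0.0]
width: 0.0563
grip_force: 0.0
t 30.35 pos [0.5065 0.3492 0.1265] yaw 4.3 tilt 0.05 w 0.0563 | turn -0.0 shift [-0.0013  0.0029  0.5276] rows>= 2.1
```

```bash
python3 -m crank '0 0 0.15 0 0.3; 0 0 0.15 0 0.3; 0 0 0.1 0 0.3; 0 0 0.07 0 0.3; 0 0 0.04 0 0.3; 0 0 0.015 0 0.3; 0 0 0 0 0.3; 0 0 0 0 0.3'
python3 -m crank '0 0 0 0 -1; 0 0 0 0 -1; 0 0 0 0 -1; 0 0 0 0 -1; 0 0 0 0 -1; 0 0 0 0 -1; 0 0 0 0 -1; 0 0 0 0 -1' 60
python3 -c "
from h import *
plan(.5063,.3486,.021,4.3)"
```

```text
time: 31.15
ee_pos: [0.506, 0.3507, 0.0217]
eef_rot: [0.999, 0.038, 0.001, -0.0]
ft_force: [-0.2, -0.4, 0.1]
width: 0.0566
grip_force: 0.0
time: 31.95
ee_pos: [0.5055, 0.3504, 0.0207]
eef_rot: [0.999, 0.038, 0.0, 0.0]
ft_force: [-0.1, -1.1, 1.4]
width: 0.016
grip_force: 60.0
t 31.95 pos [0.5055 0.3504 0.0207] yaw 4.4 tilt 0.0 w 0.016 | turn 0.0012 shift [ 0.0033  0.0091 -0.0016] rows>= 0.0
```

```bash
python3 -m crank '0 0 -0.05 0 -1; 0 0 -0.15 0 -1; 0 0 -0.2 0 -1; 0 0 -0.2 0 -1; 0 0 -0.15 -0.017 -1; 0 0.15 0 0 -1; 0 0.15 0 0 -1; 0 0.15 0 0 -1; 0 0.15 0 0 -1; 0 0.15 0 0 -1'
python3 - <<'E'
from h import *
plan(.635,.016,.16,5.9)
E
```

```text
time: 32.95
ee_pos: [0.5207, 0.1999, 0.1711]
eef_rot: [0.999, 0.052, -0.0, 0.0]
ft_force: [0.5, -0.6, -3.8]
width: 0.0154
grip_force: 60.0
t 32.95 pos [0.5207 0.1999 0.1711] yaw 5.95 tilt 0.02 w 0.0154 | turn 0.0006 shift [0.4738 0.9732 0.0553] rows>= 4.3
```

```bash
python3 -m crank '0 0.18 0 0 -1; 0 0.18 0 0 -1; 0.1 0.16 0 0 -1; 0.1 0.16 0 0 -1; 0.1 0.15 0 0 -1; 0.1 0.1 0 0 -1; 0.074 0.04 0 0 -1; 0 0 0 0 -1; 0 0 0 0 -1'
python3 - <<'E'
from h import *
plan(.635,.016,.16,5.9)
t=shot('top');w=shot('wrist','w10');pickle.dump((t,w),open('p10.pkl','wb'))
hsv=cv2.cvtColor(t['img'],cv2.COLOR_BGR2HSV);s=read_state();zt=s['ee_pos'][2]-.0207+.016
m=cv2.inRange(hsv,np.array((0,0,170)),np.array((179,60,255)))
for k in blobs(t,m,300):
  if cv2.boundingRect(k)[1]>120: print('white',cv2.boundingRect(k),rect(t,k,zt))
E
```

```text
time: 33.85
ee_pos: [0.6349, 0.0186, 0.1707]
eef_rot: [0.999, 0.052, -0.0, -0.0]
ft_force: [-0.1, 0.3, -3.2]
width: 0.0154
grip_force: 60.0
t 33.85 pos [0.6349 0.0186 0.1707] yaw 5.96 tilt 0.06 w 0.0154 | turn 0.0007 shift [-0.0008  0.0128  0.0534] rows>= 0.2
white (179, 211, 43, 49) [504.6 138.5  86.6  77.6   5.8]
white (164, 281, 36, 37) [386.3 167.2  65.   64.1   2.5]
white (377, 126, 23, 23) [ 704.6 -224.8   44.8   44.4   45.4]
white (223, 218, 18, 35) [504.7  84.8  65.1  28.6  15.6]
white (541, 142, 19, 22) [ 6.792e+02 -5.497e+02  4.380e+01  3.800e+01  2.000e-01]
```

View pics/w10.png

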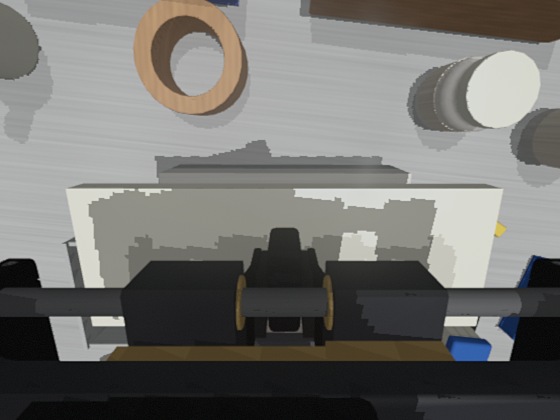

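The cover hangs level, far top edge at row 188 from (67,188) to (500,188), with the mould's edge beyond it. I'll get the cover's offset from the TCP with the wrist camera, the same one that gave the mould centre (0.6343, 0.0156).

```bash
python3 - <<'E'
from h import *
t,c=pickle.load(open('p10.pkl','rb'))
s=read_state();zt=s['ee_pos'][2]-.0207+.016
a=np.radians(5.95);r=np.array([[np.cos(a),-np.sin(a)],[np.sin(a),np.cos(a)]])
P=rays(c,[(67,188),(500.5,188),(91,325),(477,325)],zt);print('rel tcp mm',(P-s['ee_pos'][:2])*1000@r)
print('bar far',(rays(c,[(271,229),(298,229)],zt+.036)-s['ee_pos'][:2])*1000@r)
g=cv2.cvtColor(c['img'],cv2.COLOR_BGR2GRAY)
print(g[178:194:1,200].tolist(),g[178:194,400].tolist(), g[200,60:76].tolist(),g[200,490:508].tolist())
E
python3 -m crank '0 0.012 0 0 -1; 0 0 0 0 -1'
```

```text
rel tcp mm [[  43.01725538  114.71253632]
 [  43.30649172 -116.94763996]
 [ -42.12893062  116.55206109]
 [ -41.66749932 -119.21001253]]
bar far [[32.34925078  4.22317078]
 [32.36615386 -7.50443499]]
[131, 132, 131, 130, 130, 121, 114, 114, 114, 112, 117, 145, 146, 144, 144, 144] [128, 130, 129, 128, 129, 124, 115, 116, 114, 113, 161, 221, 218, 216, 216, 215] [174, 174, 175, 175, 175, 175, 174, 186, 207, 216, 215, 215, 215, 215, 215, 215] [216, 216, 216, 216, 215, 216, 215, 216, 216, 216, 208, 186, 174, 174, 174, 174, 173, 173]
time: 34.15
ee_pos: [0.6354, 0.0154, 0.1709]
eef_rot: [0.999, 0.052, 0.0, 0.0]
ft_force: [0.9, -0.3, -3.3]
width: 0.0157
grip_force: 60.0
```

```bash
python3 -c "
from h import *
print(st(54.7,1.8));plan(*st(54.7,1.8),.0867,5.9)"
```

```text
[0.63412716 0.01705404]
t 34.15 pos [0.6354 0.0154 0.1709] yaw 5.94 tilt 0.04 w 0.0157 | turn 0.0005 shift [-0.0052 -0.009   0.4211] rows>= 1.7
```

Going down to 10 mm above the seat (skirt's lower edge about 2 mm above the mould top) and checking there.

```bash
python3 -m crank '-0.006 -0.01 0.1 0 -1; 0 0 0.12 0 -1; 0 0 0.1 0 -1; 0 0 0.06 0 -1; 0 0 0.03 0 -1; 0 0 0.01 0 -1; 0 0 0 0 -1; 0 0 0 0 -1'
python3 - <<'E'
from h import *
plan(*st(54.7,1.8),.0687,5.9)
w=shot('wrist','w11')
a=cv2.resize(w['img'][130:290,20:540],None,fx=1.5,fy=1.5,interpolation=cv2.INTER_CUBIC);cv2.imwrite('pics/crop11.png',a)
E
```

```text
time: 34.95
ee_pos: [0.6348, 0.0176, 0.0877]
eef_rot: [0.999, 0.052, 0.001, 0.0]
ft_force: [0.1, 0.3, -2.2]
width: 0.0155
grip_force: 60.0
t 34.95 pos [0.6348 0.0176 0.0877] yaw 5.94 tilt 0.08 w 0.0155 | turn 0.0004 shift [-0.0036  0.0022  0.0949] rows>= 0.4
```

View pics/crop11.png

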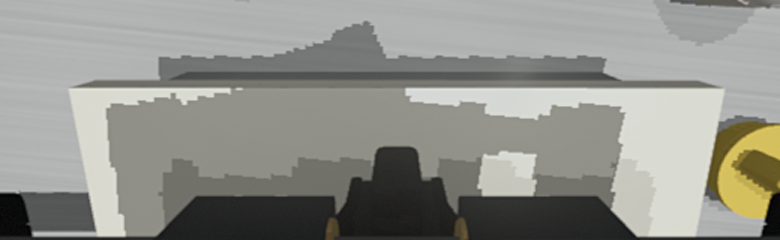

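The cover is centred on the mould: strip ends near 174 and 617, cover corners 70 and 722, both centred at about 396. Lowering gently.

```bash
python3 -m crank '-0.003 0.002 0.02 0 -1; 0 0 0.02 0 -1; 0 0 0.01 0 -1; 0 0 0 0 -1; 0 0 0 0 -1'
python3 -c "
from h import *
plan(*st(54.7,1.8),.0687,5.9)"
```

```text
time: 35.5
ee_pos: [0.6337, 0.017, 0.0767]
eef_rot: [0.999, 0.052, -0.0, 0.0]
ft_force: [-0.9, 0.6, -2.9]
width: 0.0153
grip_force: 60.0
t 35.5 pos [0.6337 0.017  0.0767] yaw 5.94 tilt 0.0 w 0.0153 | turn 0.0004 shift [0.0023 0.0002 0.0398] rows>= 0.2
```

```bash
python3 -m crank '0 0 0.015 0 -1; 0 0 0.01 0 -1; 0 0 0.008 0 -1; 0 0 0 0 -1; 0 0 0 0 -1'
python3 -c "
from h import *
plan(*st(54.7,1.8),.0687,5.9)"
```

```text
time: 36.0
ee_pos: [0.6337, 0.017, 0.0701]
eef_rot: [0.999, 0.052, 0.0, 0.0]
ft_force: [-0.1, 0.2, -2.8]
width: 0.0159
grip_force: 60.0
t 36.0 pos [0.6337 0.017  0.0701] yaw 5.93 tilt 0.0 w 0.0159 | turn 0.0004 shift [ 0.0022 -0.0001  0.007 ] rows>= 0.0
```

```bash
python3 -m crank '0 0 0.006 0 -1; 0 0 0.004 0 -1; 0 0 0 0 -1'
python3 -m crank '0 0 0 0 -0.4; 0 0 0 0 -0.1; 0 0 0 0 0.2; 0 0 0 0 0.3; 0 0 0 0 0.3; 0 0 -0.05 0 0.3; 0 0 -0.15 0 0.3; 0 0 -0.2 0 0.3; 0 0 -0.2 0 0.3; 0 0 -0.2 0 0.3'
python3 -m crank '0 0 -0.1 0 0.3; -0.2 0.1 0 0 0.3; -0.2 0.1 0 0 0.3; -0.2 0.1 0 0 0.3; -0.1 0.1 0 0 0.3; 0 0.1 0 0 0.3; 0 0 0 0 0.3; 0 0 0 0 0.3'
python3 - <<'E'
from h import *
t=shot('top');w=shot('wrist','w12')
hsv=cv2.cvtColor(t['img'],cv2.COLOR_BGR2HSV)
m=cv2.inRange(hsv,np.array((0,0,170)),np.array((179,60,255)))
for k in blobs(t,m,300):
  if 220>cv2.boundingRect(k)[1]>120: print('white',cv2.boundingRect(k),rect(t,k,.064))
for col,z in(('green',.024),('orange',.02),('blue',.048)):
    for k in blobs(t,col,15):
        if cv2.boundingRect(k)[1]>130: print(col,cv2.boundingRect(k),rect(t,k,z))
a=np.vstack([cv2.resize(t['img'][140:310,60:500],(792,306)),cv2.resize(w['img'][0:260],(630,292))[:, :].copy() if 0 else np.hstack([cv2.resize(w['img'][0:260],(630,292)),np.zeros((292,162,3),np.uint8)])])
cv2.imwrite('pics/fin.png',a)
E
```

```text
time: 36.3
ee_pos: [0.6338, 0.017, 0.0687]
eef_rot: [0.999, 0.052, 0.0, 0.0]
ft_force: [-2.8, 0.1, 3.7]
width: 0.0157
grip_force: 60.0
time: 37.3
ee_pos: [0.6335, 0.0172, 0.2306]
eef_rot: [0.999, 0.052, 0.0, -0.0]
ft_force: [0.6, 0.7, 0.3]
width: 0.0565
grip_force: 0.0
time: 38.1
ee_pos: [0.5049, -0.0966, 0.2487]
eef_rot: [0.999, 0.052, 0.0, 0.0]
ft_force: [0.5, 0.0, 0.8]
width: 0.0567
grip_force: 0.0
white (175, 157, 148, 49) [631.5  55.9 320.3  86.4 -84.1]
white (222, 199, 89, 54) [537.   11.1 193.4 100.2 -84. ]
white (176, 211, 46, 50) [512.6 159.1  98.   96.5   4.9]
white (541, 142, 19, 23) [ 710.7 -620.8   52.9   41.2   -4.8]
orange (207, 237, 8, 8) [504.9 138.   15.9  15.6   2.2]
orange (206, 220, 8, 7) [544.1 141.8  16.   13.6 -89.1]
orange (207, 210, 7, 8) [565.6 141.5  16.2  13.5   2.2]
blue (478, 215, 16, 45) [ 519.4 -468.9   97.6   33.6   -3.9]
```

View pics/fin.png

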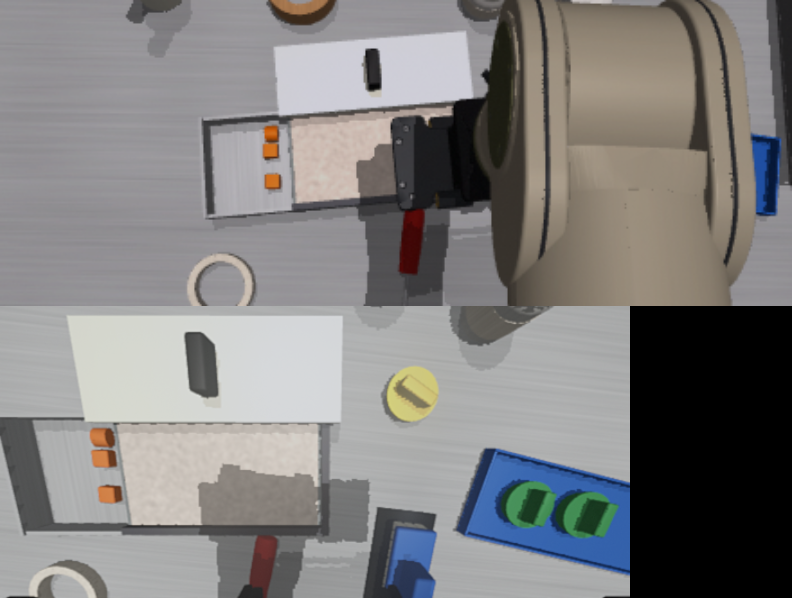

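The cover is seated: contact came at exactly the expected height, TCP 0.0687 m. Three scraps are in the tray, both caps stand in the tote and the brush is on its pad. Handing in.

```bash
python3 -c "
from bench import workorder
print(workorder.close_job())"
```

```text
the job is handed in; nothing more can be done
None
```

The job is handed in, with no verdict returned. By my last pictures, both green caps present stand in the blue tray, all three scraps are in the catch tray, the brush is on its pad and the cover sits seated on the mould.

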